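Roll the copper tube into the V-block and home against its end stop

ROBOT

A 6-joint arm with a two-finger parallel gripper is mounted at the origin on a cart in front of the work surface, level with it; the furniture and walls round the work are solid. World frame = base frame: x ahead of the robot, y to its left, z up, the work surface at z = 0. Lengths are in mm, angles in rad, forces in N, time in s.
With the tool pointing down it reaches from about 275 to 1000 mm from the base axis. Payload 8.4 kg.
Tool frame: the origin (TCP) lies at the very end of the fingers, on their centre line; the grasp point (between the pads) lies 19 mm behind it; y points along the fingers, x is the direction in which the jaws open and shut, and the axes are right-handed (so a half turn about y gives the same grasp; the last joint's range is limited). The gripper opens to 85 mm and grips with 20 to 120 N. Pads are 22 mm wide; open, the fingers measure 114 mm over their backs; the gripper's body (76 mm by 85 mm) begins 54 mm behind the grasp point. The pads swing forward as they close: fully open they stand 13 mm farther back than shut.
Start: joints at [-1.115, 0.353, 1.633, -0, 1.155, -0.002], TCP at [276.234, -560.645, 231.281] pointing down, gripper open.
Joint ranges: [-2.63, 2.63], [-0.92, 2.1], [0.06, 2.66], [-1.3, 4.44], [0, 2.69], [-3.02, 3.02]. Speed limits (rad/s): [2.22, 2.22, 2.79, 3.14, 3.14, 3.14].

INTERFACE

Orientations are given as [roll, pitch, yaw] about the fixed x, y, z axes, in that order (R = Rz(yaw) Ry(pitch) Rx(roll)).
In Python, from rig import r gives the robot as it stands.
- The arm moves only by the tool servo_tool, never from a script. Its argument "motion" is a list of rows, each a list of 7 numbers: the opening, from -1 (shut) to 1 (fully open), then the shift along the tool's x, y, z in m, then the turn, a rotation vector about the tool's x, y, z in units of 10 degrees (1.0 is 10 degrees). A call has 1 to 12 rows; each row is the pose to reach, as a shift and turn from the pose commanded when the call began, along the tool's axes at that moment; what a row does not reach only later rows make up. A row lasts 1/8 s, in which the tool goes at most 62.5 mm and 10.7 degrees, less where a joint would pass 70% of its speed; a pose out of reach is approached as far as the arm can. A call with a gripper value outside its range is refused whole. The fingers move at their own pace and stop on an object; "grip_force" is the grip in N (left out, the last holds). Time passes only in rows, so rows that repeat a pose let the fingers close. It gives the time, the measured TCP pose, the force and the opening at its end, in the units of the state.
- r.sense(): the state, without advancing time (a new reading comes with each control period).
- r.grab_frame(name): name is "scene" or "top"; returns the picture (420x560x3 uint8, red, green, blue); there is no depth.
- r.calibration(name): a dict with "fx", "fy", "cx", "cy" (pixels), "R" (3x3) and "t" (3): a world point X has camera coordinates R X + t. Camera axes: x right, y down, z forward; pixel columns grow to the right and rows downward; lengths in mm; the calibration is good to about 2 mm. A picture is of the moment at which its call begins. calibration takes no time and is no camera call.
- r.sign_off(): hands the job in, once; it reports no verdict.
The state is a dict: "clock": time; "qpos": joint angles; "qvel": joint speeds; "joint_efforts": joint torques, N m; "eef_pos": TCP position; "tcp_rot": TCP orientation; "contact_force": force on the tool from outside, world axes, zero at the start; "wrist_torque": the same for the moment, N m; "opening": opening from 0.0 (shut) to 1.0 (fully open).
Only numpy, scipy, OpenCV 4.12 (cv2) and the standard library are available. Lean on these libraries where they do the work, as an engineer would, in place of code of your own. Each camera call takes 0.05 s, during which the arm holds its last target. There are 200 camera calls.

TASK

Roll the copper tube along the bench by its side, pushing it gently and low down, up the low ramp and into the groove of the V-block, then push it gently lengthways along the groove until its end is home against the end stop. Only push it with the fingertips or the outside of the fingers: do not pinch it, press it hard or lift it. Leave the oil bottle, the tin and the stone beside the work where they stand.

Things in the scene. Friction and masses are not known exactly. Their poses are not given: they have to be found in the camera images.
- tube: The copper tube, 32 mm outside diameter, 120 mm long, 0.2 to 0.4 kg, smooth and slippery, lying on the bench. Origin at its centre; its y axis runs along its length, x and z turn with it as it rolls. Pushed slowly it rolls ahead of the fingers and soon stops. Push at or below half its height: pushed from higher it is pressed down and wedges at the ramp.
- tube_end_l (a point): Centre of the tube's left end face (left seen from the robot), 60 mm from the tube's centre.
- tube_end_r (a point): Centre of the tube's right end face, 60 mm from the tube's centre.
- v_block: The V-block, a low steel block fixed to the bench, 190 mm long (its y axis, along the groove) and 98 mm wide. Origin on the bench under the middle of the groove; x points across the groove, away from the robot, z up. On the robot's side a ramp rises from the bench at x = -65 mm to 13.5 mm high at x = -15 mm. Behind the groove a flat, 13.5 mm high, runs to x = +32 mm.
- groove (a point): Middle of the groove, level with its lips (13.5 mm above the bench; v_block x = 0, y = 0). The groove is a 90 degree V from v_block x = -12.5 to +12.5 mm, its bottom 1 mm above the bench. Its right end (y = -95 mm) is open. A tube seated in it has its centre 24 mm and its top 40 mm above the bench.
- stop_face (a point): Point on the inner face of the steel end stop that closes the left end of the groove, over the middle of the groove, 13.5 mm above the bench (v_block x = 0, y = +95 mm). The stop is 8 mm thick, 46 mm high and 60 mm wide. With the tube home against it the tube's centre is at v_block y = +35 mm.
- oil_bottle: Small closed oil bottle with a red cap, 35 mm across, 73 mm tall, to the left of the V-block; origin under its base. To be left alone.
- tin: Round grey tin, 52 mm across, 34 mm tall, to the left of the tube; origin under its base. To be left alone.
- stone: Dark abrasive stone, 26 x 98 x 20 mm, to the right of the tube; origin under its base, long side along its y axis. To be left alone.
Mind the look-alikes: they are no part of the job. Several things have the shape of the tube; the one meant has the colours described above.

How it is judged (in metres and radians):
On the way:
1. the tube has rolled at least a quarter turn about its length before it reaches the groove (angle between tube's own z axis and vertical above 1.3 rad and x of tube in the frame of v_block below -0.0135 m), for 0.05 s.
At the end, for the whole second after the job is handed in: The tube lies at rest in the groove along its whole length (centre within 3 mm of the groove's middle and of its seated height of 23.5 mm, axis within 0.05 rad of the groove), with its left end within 3.5 mm of the end stop (x of tube in the frame of v_block between -0.003 and 0.003 m and height (world z) of tube between 0.0205 and 0.0265 m and angle between the y axis of tube and the y axis of v_block, either way round below 0.05 rad and y of tube in the frame of v_block between 0.0315 and 0.0375 m and linear speed of tube below 0.01 m/s); the robot touches nothing.
It fails at once if the tube is lifted off the bench or clear of the V-block ((x of tube in the frame of v_block below -0.085 m and height (world z) of tube above 0.026 m) or height (world z) of tube above 0.041 m).
It fails at once if the tube is pinched, or pushed harder than 35 N (contact force between the fingers and tube above 35 N).
It fails at once if the oil bottle is disturbed (distance of oil_bottle from where it was at the start of the episode above 0.015 m).
It fails at once if the tin is disturbed (distance of tin from where it was at the start of the episode above 0.015 m).
It fails at once if the stone is disturbed (distance of stone from where it was at the start of the episode above 0.015 m).
It also fails if it takes over 48 s, if anything falls off the work surface, if the arm or the gripper's body presses on something with over 40 N, if the wrist force passes 120 N, or if a joint passes its speed limit or range.

## Working session

There is one attempt and no reset: what is moved stays moved. The work goes in short steps, Python scripts to look and compute and a tool call to move; the robot and the scene stay as the last step left them, time stands still between calls to the robot, and variables do not carry over. Pictures are saved under pics/ and viewed, on a budget of 10 in all, crops included, one or two more only if the job needs it, and the job is handed in when it is done.

Besides the shell and the picture viewer there is one more tool, called after "Call:" as a command line: name --pt "numbers of a row" for each row, then --argument value for the rest. servo_tool: Moves the arm, as the interface text tells. Its arguments: {"type":"object","properties":{"motion":{"type":"array","items":{"type":"array","items":{"type":"number"}}},"grip_force":{"type":"number"}},"required":["motion"]}

```bash
mkdir -p pics; python3 - <<'E'
from rig import r
import cv2,numpy as np
for n in("scene","top"):
    cv2.imwrite(f"pics/{n}0.png",cv2.cvtColor(r.grab_frame(n),cv2.COLOR_RGB2BGR))
    c=r.calibration(n);print(n,c['fx'],np.round(c['R'],3).tolist(),np.round(c['t']))
s=r.sense();print(s['clock'],s['eef_pos'],s['tcp_rot'],s['contact_force'],s['opening'])
E
```

```text
scene 415.64503757930555 [[-0.772, -0.635, 0.005], [-0.264, 0.314, -0.912], [0.578, -0.705, -0.41]] [381. 166. 843.]
top 530.9156733873831 [[0.002, -1.0, 0.004], [-0.98, -0.003, -0.197], [0.197, -0.004, -0.98]] [   3.  497. 1011.]
0.1 [ 276.01463593 -560.23601587  230.63040146] [-1.57080889e+00  1.30058023e-03 -1.11302101e+00] [-0.60022753 -0.3522375   0.90617115] 0.9996477139310858
```

View pics/scene0.png

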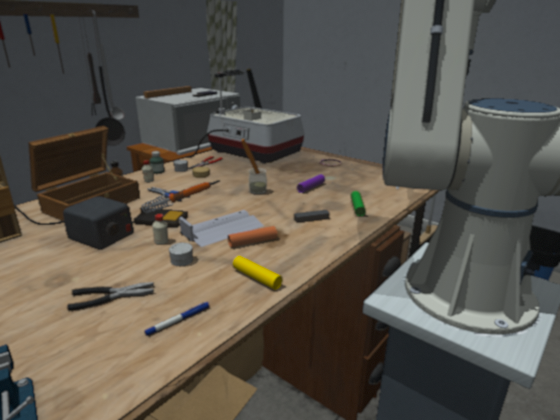

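View pics/top0.png

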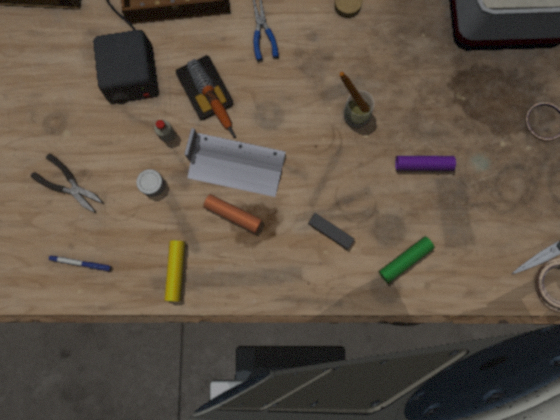

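The top view shows the copper tube at about (233,214) and the V-block at (236,163) with its stop at the left (190,147). The tin is at (150,183), the stone at (331,231) and the bottle at (163,130). The tube is yawed slightly more than the block.

```bash
cat > h.py <<'E'
from rig import r
import cv2,numpy as np
def cast(uv,z,n="top"):
    c=r.calibration(n);R=np.array(c['R']);t=np.array(c['t'])
    d=R.T@np.array([(uv[0]-c['cx'])/c['fx'],(uv[1]-c['cy'])/c['fy'],1]);o=-R.T@t
    return o+d*(z-o[2])/d[2]
def proj(X,n="top"):
    c=r.calibration(n);p=np.array(c['R'])@np.array(X,float)+np.array(c['t'])
    return np.array([p[0]/p[2]*c['fx']+c['cx'],p[1]/p[2]*c['fy']+c['cy']])
def tube(im,z=16,n="top",box=(150,120,330,260)):
    h=cv2.cvtColor(im,cv2.COLOR_RGB2HSV)
    m=cv2.inRange(h,(3,135,70),(14,255,255));k=np.zeros_like(m)
    x0,y0,x1,y1=box;k[y0:y1,x0:x1]=m[y0:y1,x0:x1]
    cs=cv2.findContours(k,cv2.RETR_EXTERNAL,cv2.CHAIN_APPROX_NONE)[0]
    c=max(cs,key=cv2.contourArea);b=cv2.boxPoints(cv2.minAreaRect(c))
    P=np.array([cast(p,z,n) for p in b]);
    (u,v),(w,hh),a=cv2.minAreaRect(np.float32(P[:,:2]))
    e=P[:,:2];d=e[1]-e[0];d2=e[2]-e[1];L=d if np.hypot(*d)>np.hypot(*d2) else d2
    if L[1]<0:L=-L
    return np.array([u,v]),sorted((w,hh)),np.degrees(np.arctan2(-L[0],L[1])),b
def shot(name,box,s=4,n="top"):
    im=r.grab_frame(n);x0,y0,x1,y1=box
    cv2.imwrite("pics/"+name,cv2.resize(cv2.cvtColor(im[y0:y1,x0:x1],cv2.COLOR_RGB2BGR),None,fx=s,fy=s,interpolation=cv2.INTER_CUBIC));return im
E
python3 - <<'E'
from h import *
im=shot("c1.png",(130,110,320,260))
c,s,a,b=tube(im);print("tube",c,s,a,b.tolist())
h=cv2.cvtColor(im,cv2.COLOR_RGB2HSV)
for uv in[(233,214),(236,165),(236,185),(190,147),(150,183),(331,231),(163,135),(200,240),(163,125)]:print(uv,h[uv[1],uv[0]])
for nm,uv,z in[("tin",(150,181),34),("stone",(331,230),20),("bottlecap",(161,125),73)]:print(nm,cast(uv,z).round())
E
```

```text
tube [480.60656738 125.87669373] [32.095359802246094, 122.61689758300781] -24.741541713259082 [[201.8488006591797, 207.85044860839844], [208.3258514404297, 193.76988220214844], [261.69329833984375, 218.3188934326172], [255.2162628173828, 232.3994598388672]]
(233, 214) [ 10 153 143]
(236, 165) [116  16 127]
(236, 185) [115  21 146]
(190, 147) [150   9  57]
(150, 183) [ 90   3 148]
(331, 231) [165   8  63]
(163, 135) [22 40 70]
(200, 240) [ 15  91 123]
(163, 125) [  2 191 107]
tin [543. 292.  34.]
stone [445. -77.  20.]
bottlecap [649. 266.  73.]
```

View pics/c1.png

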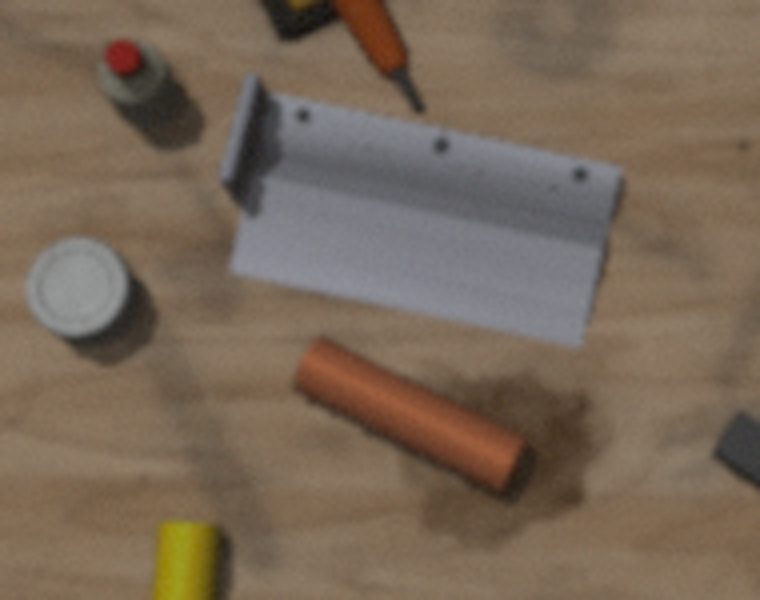

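The crop shows the ramp's front edge from (231,272) to (582,345), the rear right corner at (622,172) and the groove line from about (262,180) to (605,240). The tube is about 13 degrees from parallel with it, and the tin is left of the tube.

```bash
python3 - <<'E'
from h import *
f=lambda u,v,z:cast((130+u/4,110+v/4),z)[:2]
FL,FR,BR,SL=f(231,272,0),f(582,345,0),f(622,174,13.5),f(270,92,13.5)
print(FL,FR,BR,SL)
d=FL-FR;L=np.hypot(*d);yaw=np.arctan2(-d[0],d[1]);print("len",L,"yaw",np.degrees(yaw),"width",np.hypot(*(BR-FR)))
d2=SL-BR;print("back edge",np.hypot(*d2),np.degrees(np.arctan2(-d2[0],d2[1])))
ex=np.array([np.cos(yaw),np.sin(yaw)]);ey=np.array([-ex[1],ex[0]])
o=(FL+FR)/2+65*ex;o2=BR-32*ex+95*ey
print("origin",o,o2)
c,s,a,b=tube(r.grab_frame("top"));print("tube in block",(c-o)@ex,(c-o)@ey,a-np.degrees(yaw))
for nm,p in[("tin",(543,292)),("stone",(445,-77)),("bottle",(649,266))]:print(nm,(p-o)@ex,(p-o)@ey)
# tops of stop
for uv in((222,180),(250,75),(262,85),(235,190)):p=f(*uv,46)-o;print(p@ex,p@ey)
E
```

```text
[558.09961808 221.91523204] [519.29363465  36.50067195] [608.47260299  15.8219607 ] [653.00905542 202.56938219]
len 189.43194937573168 yaw -11.82098056435135 width 91.54505717650271
back edge 191.9846218534103 -13.41362770183614
origin [602.31813501 115.89241082] [596.61242046 115.36258593]
tube in block -119.87384669554096 -15.336410643187845 -14.780040632531042
tin -94.13657070939176 160.22119137334488
stone -114.46692689264414 -221.02895828887114
bottle 14.941644486552027 156.4871627623967
-28.424758808865853 99.81384107840285
29.036546834604213 99.48436069927358
25.083420002819334 92.14361994933151
-32.178173842791026 92.04964002211558
```

Call:
servo_tool --pt "1 -0.56 0.1 0.46 0 2 0" --pt "1 -0.56 0.12 0.46 0 4 0" --pt "1 -0.56 0.14 0.46 0 5.1 0" --pt "1 -0.56 0.14 0.46 0 5.1 0" --pt "1 -0.56 0.14 0.46 0 5.1 0" --pt "1 -0.56 0.14 0.46 0 5.1 0" --pt "1 -0.56 0.14 0.46 0 5.1 0" --pt "1 -0.56 0.14 0.46 0 5.1 0" --pt "1 -0.56 0.14 0.46 0 5.1 0" --pt "1 -0.56 0.14 0.46 0 5.1 0" --pt "1 -0.56 0.14 0.46 0 5.1 0" --pt "1 -0.56 0.14 0.46 0 5.1 0"

```text
clock: 1.7
eef_pos: [441.6, 147.4, 90.9]
tcp_rot: [-1.57, 0.0, -2.002]
contact_force: [0.9, -0.2, 0.6]
opening: 1.002
```

Call:
servo_tool --pt "1 0 0.04 0 0 0 0" --pt "1 0 0.07 0 0 0 0" --pt "1 0 0.078 0 0 0 0" --pt "1 0 0.078 0 0 0 0" --pt "1 0 0.078 0 0 0 0"

```text
clock: 2.33
eef_pos: [442.2, 145.1, 14.3]
tcp_rot: [-1.57, 0.001, -2.004]
contact_force: [-0.2, -0.6, -0.0]
opening: 1.001
```

```bash
python3 - <<'E'
from h import *
shot("s2.png",(190,140,330,260),5,"scene")
for z in(0,13):
  s=r.sense();c=s['eef_pos'];print(c,[proj((c[0]+k*50*.42,c[1]+k*50*.906,c[2]+z),"scene")-[190,140] for k in(-1,1)])
E
```

```text
[442.25377433 145.0845169   14.36912347] [array([ 85.70977448, 100.78651927]), array([ 47.02709213, 109.4482474 ])]
[442.25377433 145.0845169   14.36912347] [array([85.72095528, 96.04174978]), array([ 46.82478829, 104.55643686])]
```

View pics/s2.png

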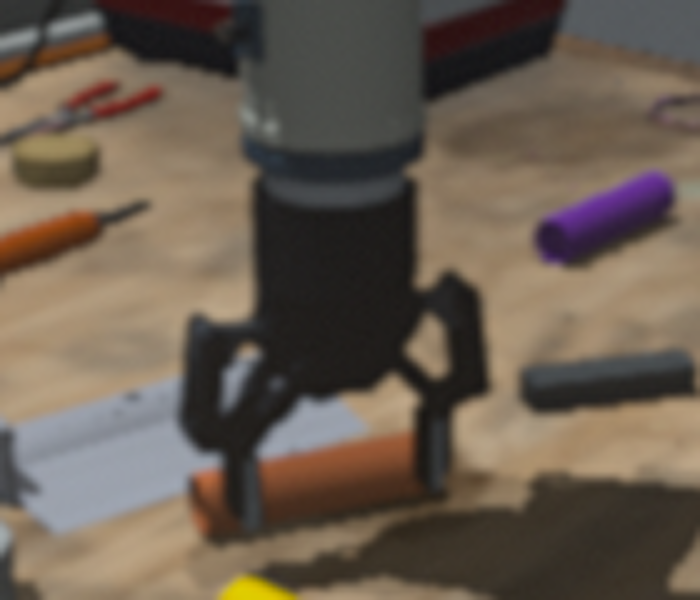

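The scene crop shows the open fingertips at (245,530) and (430,490). That is about 10–13 mm above the TCP, so the pads are retracted as stated. I'll go lower, watching the force.

Call:
servo_tool --pt "1 0 0.007 0 0 0 0" --pt "1 0 0.014 0 0 0 0" --pt "1 0 0.019 0 0 0 0" --pt "1 0 0.021 0 0 0 0" --pt "1 0 0.021 0 0 0 0"

```text
clock: 3.0
eef_pos: [441.2, 144.9, -8.0]
tcp_rot: [-1.571, -0.0, -2.003]
contact_force: [0.3, -0.8, 0.5]
opening: 0.999
```

Call:
servo_tool --pt "1 0 0 0.007 0 0 0" --pt "1 0 0 0.012 0 0 0" --pt "1 0 0 0.015 0 0 0" --pt "1 0 0 0.018 0 -0.1 0" --pt "1 0 0 0.022 0 -0.2 0" --pt "1 0.001 0 0.026 0 -0.4 0" --pt "1 0.001 0 0.03 0 -0.6 0" --pt "1 0.001 0 0.034 0 -0.8 0" --pt "1 0.001 0 0.039 0 -0.95 0" --pt "1 0.002 0 0.043 0 -1.1 0" --pt "1 0.002 0 0.047 0 -1.25 0" --pt "1 0.002 0 0.051 0 -1.25 0"

```text
clock: 4.5
eef_pos: [487.1, 121.7, -7.7]
tcp_rot: [-1.571, -0.0, -1.785]
contact_force: [0.3, 1.1, 0.5]
opening: 1.002
```

```bash
python3 - <<'E'
from h import *
im=shot("c3.png",(130,110,320,260))
y=np.radians(-12.3);ex=np.array([np.cos(y),np.sin(y)]);ey=np.array([-ex[1],ex[0]]);o=[599.5,115.5]
c,s,a,b=tube(im);print("tube",c,s,a,(c-o)@ex,(c-o)@ey)
p=r.sense()['eef_pos'][:2];print((p-o)@ex,(p-o)@ey)
E
```

```text
tube [673.50421143 143.4961853 ] [15.625598907470703, 23.701051712036133] 0.20719867461594477 66.34144909386382 43.11869469711541
-110.6149259540773 -17.842947696025618
```

View pics/c3.png

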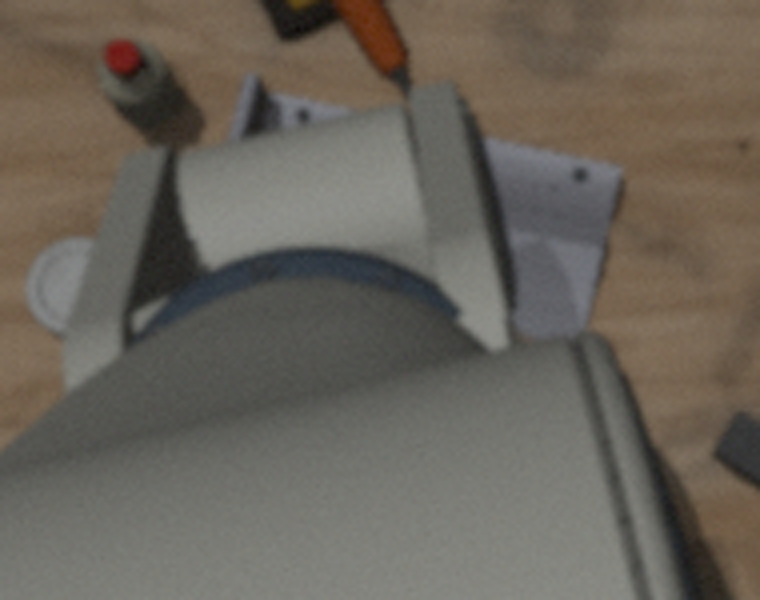

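The arm hides the tube in the top view, so I'll use the scene camera.

```bash
python3 - <<'E'
from h import *
im=shot("s4.png",(165,190,305,295),5,"scene")
c,s,a,b=tube(im,16,"scene",(165,190,305,295));print("tube",c,s,a,(b-[165,190])*5)
y=np.radians(-12.3);ex=np.array([np.cos(y),np.sin(y)]);ey=np.array([-ex[1],ex[0]]);o=np.array([599.5,115.5])
print((c-o)@ex,(c-o)@ey)
for x,yy,z in((-65,95,0),(-65,-95,0),(-15,-95,13.5),(-85,42,16),(-85,-78,16)):
  p=o+x*ex+yy*ey;print(x,yy,(proj((*p,z),"scene")-[165,190])*5)
E
```

```text
tube [516.39862061  86.94094849] [56.11026382446289, 78.75128173828125] -30.167458523372193 [[359.9131012  171.93626404]
 [484.65301514 152.74543762]
 [492.1673584  201.58943176]
 [367.42752075 220.78025818]]
-75.10988919128809 -45.606613843902196
-65 95 [177.93101328 286.96836813]
-65 -95 [493.77553629 180.53439403]
-15 -95 [439.71037653 126.63908713]
-85 42 [292.0197261  241.64974876]
-85 -78 [489.96162348 175.377398  ]
```

View pics/s4.png

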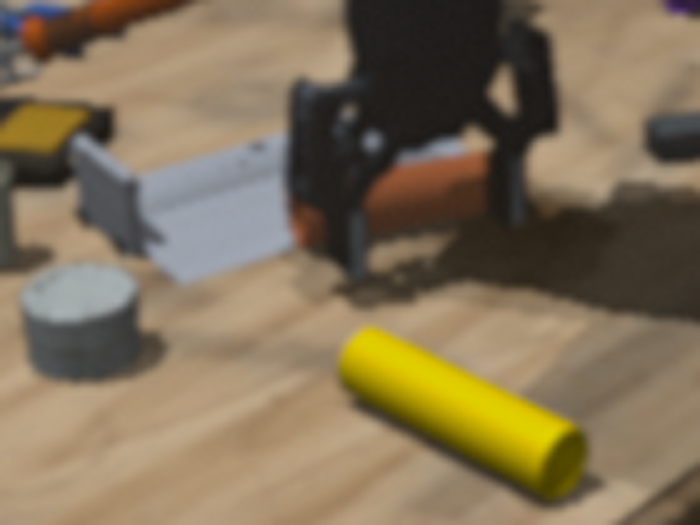

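The scene crop shows the tube just in front of the ramp with its left end at (300,225). It is parallel to the ramp edge with both fingers behind it. I'll continue up the ramp, rising with its slope.

Call:
servo_tool --pt "1 0 0 0.004 0 0 0" --pt "1 0 0 0.008 0 0 0" --pt "1 0 0 0.012 0 0 0" --pt "1 0 0 0.016 0 0 0" --pt "1 0 0 0.02 0 0 0" --pt "1 0 0 0.024 0 0 0" --pt "1 0 0 0.028 0 0 0" --pt "1 0 0 0.032 0 0 0" --pt "1 0 -0.001 0.036 0 0 0" --pt "1 0 -0.0025 0.04 0 0 0" --pt "1 0 -0.0035 0.043 0 0 0" --pt "1 0 -0.0045 0.046 0 0 0"

```text
clock: 6.1
eef_pos: [531.9, 112.0, -3.1]
tcp_rot: [-1.571, -0.0, -1.785]
contact_force: [-2.8, 0.3, 1.7]
opening: 0.993
```

Call:
servo_tool --pt "1 0 -0.001 0.003 0 0 0" --pt "1 0 -0.002 0.006 0 0 0" --pt "1 0 -0.003 0.009 0 0 0" --pt "1 0 -0.0035 0.012 0 0 0" --pt "1 0 -0.0045 0.015 0 0 0" --pt "1 0 -0.005 0.018 0 0 0" --pt "1 0 -0.006 0.021 0 0 0" --pt "1 0 -0.007 0.024 0 0 0" --pt "1 0 -0.0075 0.026 0 0 0" --pt "1 0 -0.008 0.028 0 0 0" --pt "1 0 -0.0085 0.03 0 0 0" --pt "1 0 -0.009 0.032 0 0 0"

```text
clock: 7.6
eef_pos: [563.4, 105.2, 5.9]
tcp_rot: [-1.57, 0.0, -1.785]
contact_force: [0.2, 0.4, -0.2]
opening: 1.0
```

```bash
python3 - <<'E'
from h import *
im=shot("s5.png",(165,190,305,295),5,"scene")
E
```

```text
(no output)
```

View pics/s5.png

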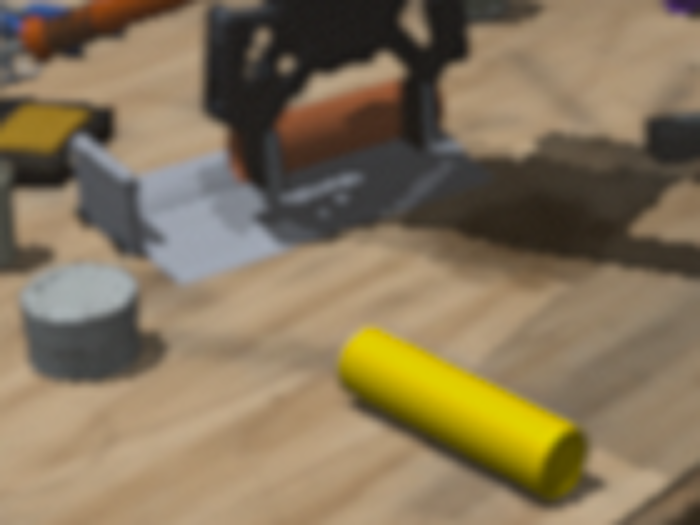

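The scene crop shows the tube lying in the groove, from about (240,160) to (435,100). The force has dropped to zero, so it is free. I'll back off, rise, and go to the right end with the fingers shut.

Call:
servo_tool --pt "1 0 0 -0.006 0 0 0" --pt "1 0 -0.002 -0.012 0 0 0" --pt "1 0 -0.04 -0.014 0 0 0" --pt "1 0 -0.08 -0.014 0 0 0" --pt "-1 0.06 -0.1 0.0 0 0 0" --pt "-1 0.11 -0.1 0.033 0 0 0" --pt "-1 0.15 -0.1 0.033 0 0 0" --pt "-1 0.15 -0.1 0.033 0 0 0" --pt "-1 0.15 -0.1 0.033 0 0 0" --pt "-1 0.15 -0.1 0.033 0 0 0"

```text
clock: 8.9
eef_pos: [563.4, -47.2, 105.8]
tcp_rot: [-1.571, 0.0, -1.784]
contact_force: [0.0, -0.1, -0.5]
opening: 0.005
```

```bash
python3 - <<'E'
from h import *
im=shot("c6.png",(130,110,320,260))
y=np.radians(-12.3);ex=np.array([np.cos(y),np.sin(y)]);ey=np.array([-ex[1],ex[0]]);o=[599.5,115.5]
c,s,a,b=tube(im,24);print("tube",c,s,a,(c-o)@ex,(c-o)@ey,((b-[130,110])*4).tolist())
p=r.sense()['eef_pos'][:2];print((p-o)@ex,(p-o)@ey)
E
```

```text
tube [600.22521973  99.30091858] [26.825302124023438, 95.37047576904297] -12.59232715837564 4.159469296724834 -15.672746973721479 [[368.09320068359375, 188.1453857421875], [378.73992919921875, 139.474365234375], [555.410888671875, 178.12109375], [544.76416015625, 226.7921142578125]]
-0.6032755792063457 -166.72226553280495
```

View pics/c6.png

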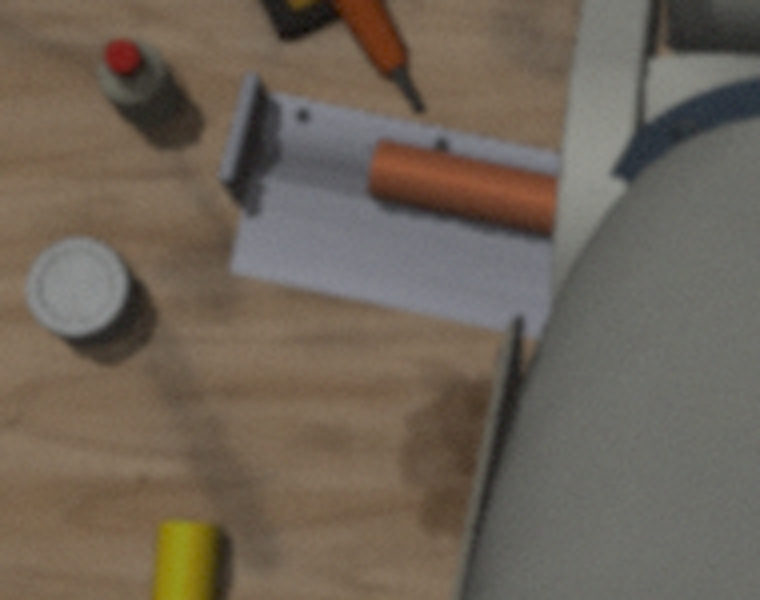

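The top crop shows the tube in the groove with its axis parallel to it (-12.6°). Its left end is at (373,164), about 63 mm short of the stop. The stop, tin and bottle have not moved. I'll lower the shut fingers to the right of the end and advance.

Call:
servo_tool --pt "-1 0 0.04 0.002 0 0 0" --pt "-1 0 0.08 0.002 0 0 0" --pt "-1 0 0.086 0.002 0 0 0" --pt "-1 -0.02 0.087 0.002 0 0 0" --pt "-1 -0.038 0.087 0.002 0 0 0" --pt "-1 -0.05 0.087 0.002 0 0 0" --pt "-1 -0.055 0.087 0.002 0 0 0" --pt "-1 -0.059 0.087 0.002 0 0 0" --pt "-1 -0.063 0.087 0.002 0 0 0" --pt "-1 -0.067 0.087 0.002 0 0 0" --pt "-1 -0.071 0.087 0.002 0 0 0" --pt "-1 -0.075 0.087 0.002 0 0 0"

```text
clock: 10.45
eef_pos: [581.3, 24.5, 18.8]
tcp_rot: [-1.571, -0.0, -1.785]
contact_force: [-1.5, -2.1, 1.1]
opening: -0.0
```

Call:
servo_tool --pt "-1 -0.004 0 0 0 0 0" --pt "-1 -0.008 0 0 0 0 0" --pt "-1 -0.012 0 0 0 0 0" --pt "-1 -0.016 0 0 0 0 0" --pt "-1 -0.02 0 0 0 0 0" --pt "-1 -0.024 0 0 0 0 0" --pt "-1 -0.028 0 0 0 0 0" --pt "-1 -0.031 0 0 0 0 0" --pt "-1 -0.034 0 0 0 0 0" --pt "-1 -0.037 0 0 0 0 0" --pt "-1 -0.04 0 0 0 0 0" --pt "-1 -0.042 0 0 0 0 0"

```text
clock: 11.95
eef_pos: [590.3, 65.7, 18.8]
tcp_rot: [-1.571, -0.0, -1.785]
contact_force: [0.7, -3.0, 2.0]
opening: 0.002
```

```bash
python3 - <<'E'
from h import *
y=np.radians(-12.3);ex=np.array([np.cos(y),np.sin(y)]);ey=np.array([-ex[1],ex[0]]);o=np.array([599.5,115.5])
im=shot("c7.png",(165,190,305,295),5,"scene")
p=r.sense();print(p['contact_force'],(p['eef_pos'][:2]-o)@ex,(p['eef_pos'][:2]-o)@ey)
E
```

```text
[-0.3687898  -1.75172502  1.07308559] 1.5643344707067552 -50.39527833300757
```

View pics/c7.png

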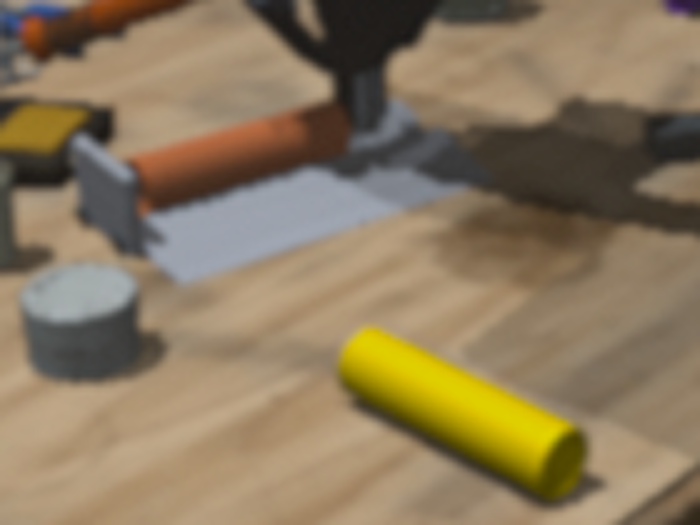

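The scene crop shows the tube's left end almost at the stop, with a small gap near (135,180). I'll finish in 1 mm steps, watching the force.

Call:
servo_tool --pt "-1 -0.001 0 0 0 0 0" --pt "-1 -0.002 0 0 0 0 0" --pt "-1 -0.003 0 0 0 0 0" --pt "-1 -0.004 0 0 0 0 0" --pt "-1 -0.005 0 0 0 0 0"

```text
clock: 12.62
eef_pos: [591.3, 70.5, 18.8]
tcp_rot: [-1.571, 0.0, -1.785]
contact_force: [-0.1, -2.5, 1.7]
opening: 0.0
```

Call:
servo_tool --pt "-1 -0.001 0 0 0 0 0" --pt "-1 -0.002 0 0 0 0 0" --pt "-1 -0.002 0 0 0 0 0"

```text
clock: 13.0
eef_pos: [591.8, 72.5, 18.8]
tcp_rot: [-1.571, 0.0, -1.785]
contact_force: [0.1, -1.0, 0.3]
opening: -0.0
```

Call:
servo_tool --pt "-1 -0.001 0 0 0 0 0" --pt "-1 -0.002 0 0 0 0 0"

```text
clock: 13.25
eef_pos: [592.1, 74.4, 18.8]
tcp_rot: [-1.571, -0.0, -1.785]
contact_force: [0.5, -1.8, 1.8]
opening: -0.0
```

Call:
servo_tool --pt "-1 -0.0005 0 0 0 0 0" --pt "-1 -0.001 0 0 0 0 0"

```text
clock: 13.5
eef_pos: [592.4, 75.4, 18.8]
tcp_rot: [-1.571, 0.0, -1.785]
contact_force: [-0.2, -1.8, 0.6]
opening: 0.001
```

Call:
servo_tool --pt "-1 -0.0005 0 0 0 0 0" --pt "-1 -0.001 0 0 0 0 0"

```text
clock: 13.75
eef_pos: [592.6, 76.3, 18.8]
tcp_rot: [-1.571, 0.0, -1.785]
contact_force: [0.6, -1.8, 0.9]
opening: -0.0
```

Call:
servo_tool --pt "-1 -0.0005 0 0 0 0 0" --pt "-1 -0.001 0 0 0 0 0"

```text
clock: 14.0
eef_pos: [592.7, 76.9, 18.8]
tcp_rot: [-1.571, -0.001, -1.785]
contact_force: [-1.4, -7.3, 2.0]
opening: -0.002
```

Call:
servo_tool --pt "-1 -0.0005 0 0 0 0 0" --pt "-1 -0.001 0 0 0 0 0"

```text
clock: 14.25
eef_pos: [592.7, 77.0, 18.8]
tcp_rot: [-1.571, -0.002, -1.784]
contact_force: [-1.4, -12.1, 3.0]
opening: -0.004
```

The TCP has stalled and the force has risen to 12 N, so the tube is home. I'll back off gently, rise, and check from above.

Call:
servo_tool --pt "-1 0.003 0 0 0 0 0" --pt "-1 0.01 0 0 0 0 0" --pt "-1 0.04 0 0 0 0 0" --pt "-1 0.08 -0.05 0 0 0 0" --pt "-1 0.14 -0.1 0 0 0 0" --pt "-1 0.2 -0.15 0 0 0 0" --pt "-1 0.25 -0.15 0 0 0 0" --pt "-1 0.25 -0.15 0 0 0 0" --pt "-1 0.25 -0.15 0 0 0 0" --pt "-1 0.25 -0.15 0 0 0 0"

```text
clock: 15.5
eef_pos: [539.7, -164.7, 167.9]
tcp_rot: [-1.572, 0.001, -1.784]
contact_force: [-0.3, -0.0, -0.1]
opening: 0.0
```

```bash
python3 - <<'E'
from h import *
y=np.radians(-12.3);ex=np.array([np.cos(y),np.sin(y)]);ey=np.array([-ex[1],ex[0]]);o=np.array([599.5,115.5])
im=shot("c8.png",(130,110,320,260))
c,s,a,b=tube(im,24);print("tube",c,s,a,(c-o)@ex,(c-o)@ey)
print(r.sense()['clock'],r.sense()['contact_force'])
E
```

```text
tube [611.87341309 152.57620239] [28.33586883544922, 122.72311401367188] -12.63619214102913 4.191030778974483 38.861052433771704
15.55 [-0.24395719 -0.36182156  0.3559251 ]
```

View pics/c8.png

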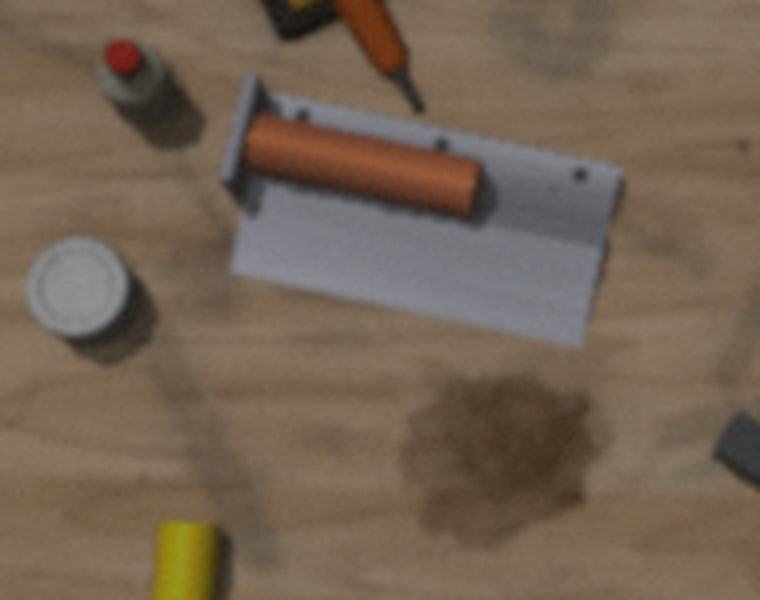

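The top crop shows the tube against the stop at (245,140), lying parallel in the groove. The bottle, tin and stone are at their first pixel positions.

```bash
python3 -c "
from rig import r
print(r.sign_off())"
```

```text
the job is handed in; nothing more can be done
None
```

I rolled the copper tube up the ramp into the groove, pushed it home against the end stop, and handed the job in at about 15.6 s. For the roll I pushed low with both open fingers. For the lengthways push I used the shut fingertips on its right end.

**Home against the stop:** the fingertips stalled and the measured force rose from about 2 N to 12 N. The last top view shows the tube's left end touching the stop, and the arm is clear of everything.

**Lying in the groove:** the tube's axis measured -12.6°, against -12.3° used for the groove. The bottle, the tin and the visible end of the stone have not moved in the top view.

**What disagreed:** the colour mask put the tube 4.2 mm across the groove and at y = 38.9 mm, against the expected 0 and 35 mm. The sideways figure was the same before and after the lengthways push. I put both down to error in my estimate of the V-block's position: two estimates of its origin differed by about 6 mm, and I used a point between them. I did not measure it again.

**Not measured directly:** I did not check the tube's seated height or its roll angle. The roll is inferred from about 100 mm of travel ahead of the fingers.

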